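# Move the sash clamp's tail slide in by one hole

## Robot

A 7-joint arm with a two-finger parallel gripper is mounted at the origin on the work surface. World frame = base frame: x ahead of the robot, y to its left, z up, the work surface at z = 0. Lengths are in m, angles in rad, forces in N, time in s.
With the tool pointing down it reaches from about 0.4 to 0.925 m from the base axis. Payload 4.1 kg.
Tool frame: the origin (TCP) lies at the very end of the fingers, on their centre line; the grasp point (between the pads) lies 19 mm behind it; z points along the fingers, x is the direction in which the jaws open and shut, and the axes are right-handed (so a half turn about z gives the same grasp; the last joint's range is limited). The gripper opens to 85 mm and grips with 20 to 120 N. Pads are 22 mm wide; open, the fingers measure 114 mm over their backs; the gripper's body (76 mm by 85 mm) begins 54 mm behind the grasp point. The pads swing forward as they close: fully open they stand 13 mm farther back than shut.
Start: joints at [1.041, 0.398, 0.045, 1.537, -0.019, 1.207, -0.051], TCP at [0.271, -0.591, 0.231] pointing down, gripper open.
Joint ranges: [-2.82, 2.82], [-0.49, 2.23], [-1.37, 1.46], [0, 2.46], [-1.36, 4.5], [0.23, 2], [-2.94, 2.94]. Speed limits (rad/s): [2.57, 2.57, 3.14, 3.14, 3.14, 3.14, 3.14].

## Interface

Orientations are given as a unit quaternion [w, x, y, z].
In Python, from station import move_to, move_linear, movej, let_go, grasp, pause, solve_ik, get_obs, camera, Unreachable, close_job gives the robot as it stands. Calls block until the motion is done:
- move_to(position, orientation): joint-space move of the TCP to a pose.
- move_linear(position, rotation=None, v=0.15, until_force=None): straight line of the TCP; rotation=None keeps the orientation; v is the mean speed in m/s. With until_force (N) it stops when the force on the tool has changed by that much, and returns True; else False.
- movej(angles): joint-space move.
- let_go() and grasp(strength=None): open the fingers fully, or close them until they stop; strength is the grip in N (None keeps the last).
- pause(seconds).
- solve_ik(position, orientation): joint angles nearest the present ones, or None.
- get_obs(): the state.
- camera(name): name is "scene" or "top" or "wrist"; returns a dict with "img" (400x640x3 uint8, red, green, blue), "mtx" (3x3 intrinsics, pixels), "world_to_cam" (4x4, takes a point from world to camera coordinates). Camera axes: x right, y up, looking along -z (the intrinsics and any distortion apply to the point x, -y, -z); pixel columns grow to the right and rows downward; lengths in m; the calibration is good to about 2 mm. A picture is of the moment at which its call begins. There is no depth.
A pose or a line that the arm cannot do raises Unreachable and nothing moves.
- close_job(): hands the job in, once; it reports no verdict.
The state is a dict: "time_s": time; "joint_positions": joint angles; "joint_velocities": joint speeds; "joint_efforts": joint torques, N m; "tool_pos": TCP position; "tcp_rot": TCP orientation; "contact_force": force on the tool from outside, world axes, zero at the start; "ft_torque": the same for the moment, N m; "grip_width": finger opening in m.
Only numpy, scipy, OpenCV 4.12 (cv2) and the standard library are available. Lean on these libraries where they do the work, as an engineer would, in place of code of your own. Each camera call takes 0.05 s, during which the arm holds its last target.

## Task

Someone hung the roll of tape over the lock knob of the sash clamp: lift it off and lay it flat in the wooden tray. Then pull the knob up, slide the tail one hole towards the clamp's fixed head, and let the pin drop fully home in that next hole. Finish while holding the knob, keeping it gripped with the pin down; do not disturb the bottle, mug, offcut and brush.

Things in the scene. Friction and masses are not known exactly. Their poses are not given: they have to be found in the camera images.
- clamp: Sash clamp screwed to the bench: a level bar 30 mm wide, top 42 mm above the bench, with a row of four holes 50 mm apart. Origin on the bench under the hole in which the lock pin starts; z up, y runs along the bar towards the fixed head (grey block 46 x 40 mm, 84 mm high, cork pad, screw and cross bar behind it; its pad face is 188 mm from the origin, the cross bar ends the clamp at 292 mm); the bar ends 90 mm on the other side. The two feet are 75 mm wide and 12 mm high.
- tail (a joint): Slide of the tail along the bar towards the fixed head, in m: about 0 at the start (pin in the first hole, about 1.5 mm of play either way); 0.05 when the pin is over the next hole; more holes at -0.05 and 0.10. About 3 N of friction; locked while the pin is down in a hole. The tail is a grey sleeve 48 mm wide, flat top 50 mm above the bench, from 33 mm behind to 33 mm in front of the knob; two side cheeks carry its upright jaw, 64 to 80 mm in front of the knob, 76 mm high.
- plunger (a joint): Lift of the lock plunger, in m: 0 pin fully home (the end of its travel), 0.016 pulled right up. A spring pushes it down with about 4 N at 0 and 7 N at the top. The pin (10 mm thick, round end) reaches 10 mm into a hole 13 mm long, so the tail is free above about 0.010. Let down between holes the pin rides on the bar's top and it drops into the hole by itself or with a light push when over it.
- knob (a point): Centre of the black round knob of the plunger, upright on the tail's flat top; it moves with tail and plunger. Knob 26 mm in diameter; it reaches from 16 mm below this point to 15 mm above it (65 to 96 mm above the bench with the pin down). Under it is a steel collar 20 mm thick standing 12 mm high on the tail's top.
- next_hole (a point): Centre of the mouth of the next hole towards the fixed head, on the bar's top face (42 mm above the bench), 50 mm from the start hole along the clamp's y.
- roll_center (a point): Centre of the roll of tape: a pale ring, outside 60 mm, hole 40 mm, 28 mm high, about 60 g, z its axis. At the start it lies flat on the tail's top (bottom 50 mm above the bench) round the knob, which sticks 18 mm out of it.
- tray: Square open wooden tray, fixed, 140 x 140 mm outside, walls 6 mm thick and 22 mm high, floor 6 mm thick; origin at the centre of its underside, axes along its sides, z up.
- glue: White bottle standing on the bench, 56 mm in diameter, 150 mm high; origin at the centre of its underside. Leave it alone.
- mug: White mug standing on the bench, 80 mm in diameter, 90 mm high; origin at the centre of its underside. Leave it alone.
- offcut: Dark wood offcut lying on the bench, 50 x 90 x 30 mm high; origin at the centre of its underside. Leave it alone.
- brush: Wooden brush lying on the bench at the far left, about 200 mm long. Leave it alone.
Things that resemble listed ones, but are neither listed nor needed, are in the scene too. What is meant by the tray is not turquoise, and is the smaller of those in its own colour.

How it is judged:
By the outcome, as a careful person would: the job done as asked, in the order asked, and still so for the second after the job is handed in, while the arm keeps its last pose, push and grip.
It also fails if it takes over 53 s, if anything falls off the work surface, if the arm or the gripper's body presses on something with over 40 N, if the wrist force passes 120 N, or if a joint passes its speed limit or range.

## Working session

There is one attempt and no reset: what is moved stays moved. The work goes in short steps, each a Python script; the robot and the scene stay as the last script left them, time stands still between calls to the robot, and variables do not carry over. Pictures are saved under pics/ and viewed, and the job is handed in when it is done.

```bash
ls; mkdir -p pics; python3 - <<'E'
from station import *
import cv2
for n in ["scene","top","wrist"]:
    c=camera(n); cv2.imwrite(f"pics/{n}0.png",c["img"][:,:,::-1]); print(n,c["mtx"].tolist(),c["world_to_cam"].round(4).tolist(),[k for k in c])
o=get_obs();print(o)
E
```

```text
pics
scene [[384.59427957234914, 0.0, 322.76862394782046], [0.0, 384.59427957234914, 196.07980117644746], [0.0, 0.0, 1.0]] [[-0.0308, 0.9995, 0.0097, -0.0398], [-0.5423, -0.0249, 0.8398, 0.2077], [0.8396, 0.0205, 0.5428, -1.527], [0.0, 0.0, 0.0, 1.0]] ['img', 'mtx', 'world_to_cam']
top [[520.832519189605, 0.0, 325.25489323749076], [0.0, 520.832519189605, 202.6389292747055], [0.0, 0.0, 1.0]] [[0.033, -0.9994, 0.0051, 0.031], [0.9744, 0.0333, 0.2225, -0.5452], [-0.2225, -0.0024, 0.9749, -1.5075], [0.0, 0.0, 0.0, 1.0]] ['img', 'mtx', 'world_to_cam']
wrist [[285.5358902444966, 0.0, 323.21030250291886], [0.0, 285.5358902444966, 197.220834378055], [0.0, 0.0, 1.0]] [[0.4171, -0.9089, -0.0015, -0.6482], [0.8748, 0.4018, -0.2708, 0.0355], [0.2467, 0.1116, 0.9626, -0.3778], [0.0, 0.0, 0.0, 1.0]] ['img', 'mtx', 'world_to_cam']
{'time_s': 0.15, 'joint_positions': array([ 1.0410263 ,  0.39900219,  0.0450346 ,  1.53757478, -0.01869761,
        1.20692434, -0.05072349]), 'joint_velocities': array([ 0.00055408, -0.00318141,  0.00081664, -0.00353312, -0.00078505,
       -0.00066662,  0.00050269]), 'joint_efforts': array([ 1.67946175e-03, -4.75564170e+01,  1.36683181e+00, -2.54512775e+01,
        1.17674193e-02,  6.51325608e-03,  3.11177494e-06]), 'tool_pos': array([ 0.27124759, -0.59016608,  0.23052193]), 'tcp_rot': array([-3.57021833e-04,  8.41919038e-01, -5.39603355e-01, -6.52387619e-04]), 'contact_force': array([ 0.19573339, -0.06114171,  0.39304056]), 'ft_torque': array([-0.00538055, -0.00388954,  0.03807807]), 'grip_width': 0.08546253678948428}
```

View pics/scene0.png

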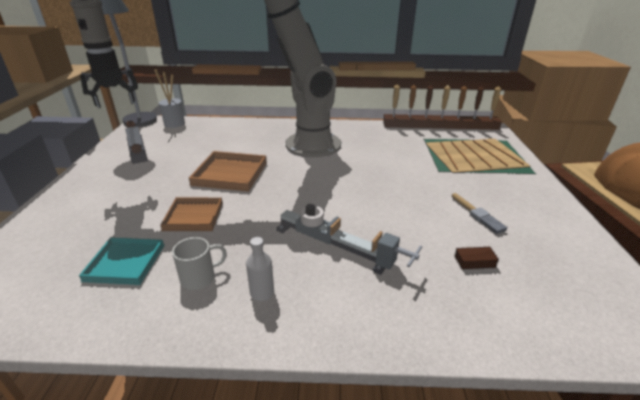

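View pics/top0.png

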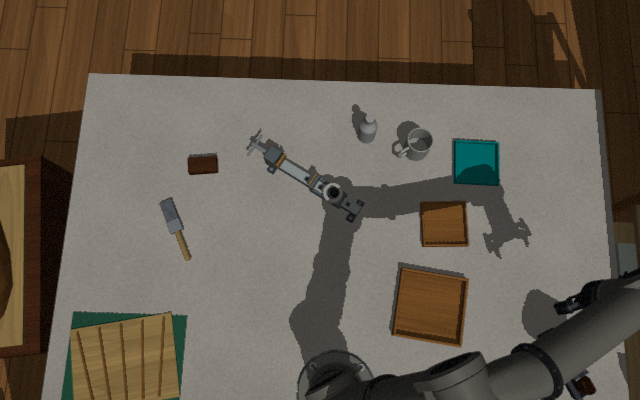

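View pics/wrist0.png

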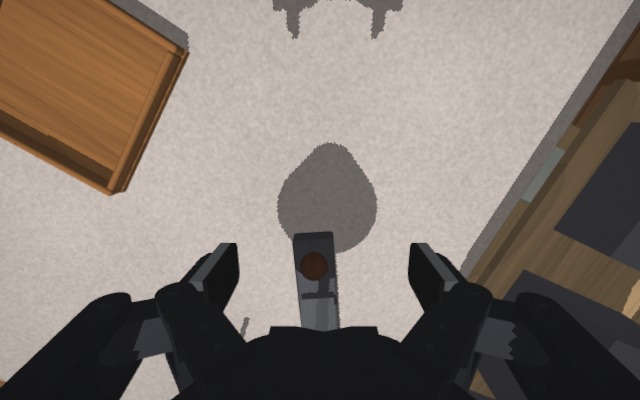

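The scene and top views show the clamp running from about (362,210) to (255,140) in the top view, with its knob and roll near (333,191). The smaller brown tray is near (444,224). The wrist view doesn't include the clamp. Next I'll measure.

```bash
cat > h.py <<'E'
from station import *
import numpy as np, cv2
def ray(c,u,v):
    W=c["world_to_cam"];R=W[:3,:3];t=W[:3,3];M=c["mtx"]
    d=np.array([(u-M[0,2])/M[0,0],-(v-M[1,2])/M[1,1],-1]);return -R.T@t,R.T@d
def cast(c,u,v,z):
    o,d=ray(c,u,v);return (o+d*(z-o[2])/d[2])
def proj(c,p):
    W=c["world_to_cam"];q=W[:3,:3]@np.array(p)+W[:3,3];M=c["mtx"]
    return np.array([M[0,0]*q[0]/-q[2]+M[0,2],M[1,1]*q[1]/q[2]+M[1,2]])
def snap(n,name,crop=None,s=1):
    c=camera(n);im=c["img"][:,:,::-1]
    if crop: x0,y0,x1,y1=crop;im=im[y0:y1,x0:x1]
    cv2.imwrite(f"pics/{name}.png",cv2.resize(im,None,fx=s,fy=s,interpolation=cv2.INTER_CUBIC) if s!=1 else im);return c
E
python3 - <<'E'
from h import *
c=snap("top","top1",(240,120,400,240),5)
hsv=cv2.cvtColor(c["img"],cv2.COLOR_RGB2HSV)
m=cv2.inRange(hsv,(5,100,60),(20,255,255)); m[:190]=0;m[260:]=0;m[:,:410]=0;m[:,480:]=0
k=cv2.findContours(m,cv2.RETR_EXTERNAL,cv2.CHAIN_APPROX_SIMPLE)[0];k=max(k,key=cv2.contourArea)
r=cv2.minAreaRect(k);b=cv2.boxPoints(r);print(r)
P=[cast(c,*p,0.022) for p in b];print(np.round(P,4),np.mean(P,0), [np.linalg.norm(P[i]-P[i-1]) for i in range(4)])
for u,v,z in [(333,191,.096),(362,210,.042),(368,128,0),(418,144,.09),(272,153,.084)]: print(u,v,cast(c,u,v,z).round(3))
s=snap("scene","scene1",(270,190,430,310),5)
E
```

```text
((442.189208984375, 228.1351318359375), (41.75734329223633, 45.702919006347656), 80.53767395019531)
[[ 0.5351 -0.2316  0.022 ]
 [ 0.5636 -0.3712  0.022 ]
 [ 0.4359 -0.3889  0.022 ]
 [ 0.4083 -0.2517  0.022 ]] [ 0.48571383 -0.31083617  0.022     ] [np.float64(0.12834726605104602), np.float64(0.14247425476114922), np.float64(0.12895652149656894), np.float64(0.13993531269971157)]
333 191 [0.572 0.027 0.096]
362 210 [ 0.529 -0.063  0.042]
368 128 [ 0.811 -0.081  0.   ]
418 144 [ 0.73  -0.226  0.09 ]
272 153 [0.688 0.216 0.084]
```

View pics/top1.png

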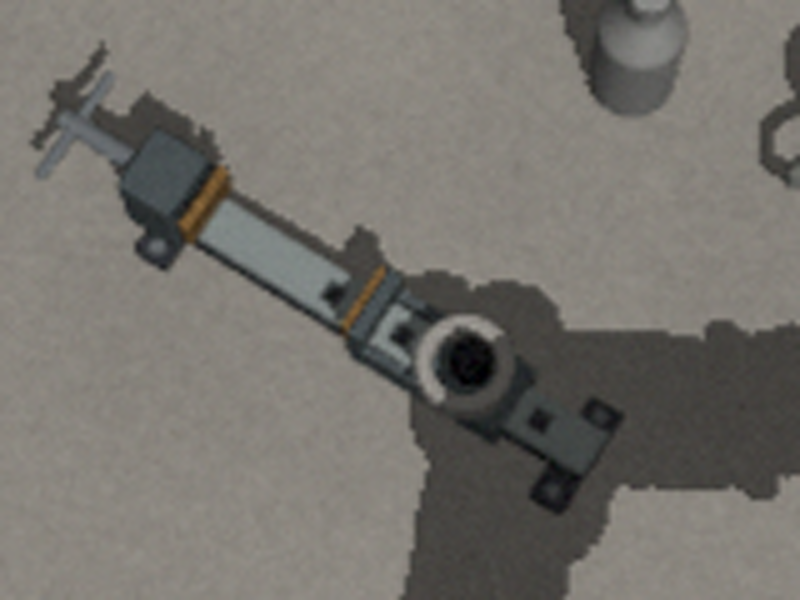

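View pics/scene1.png

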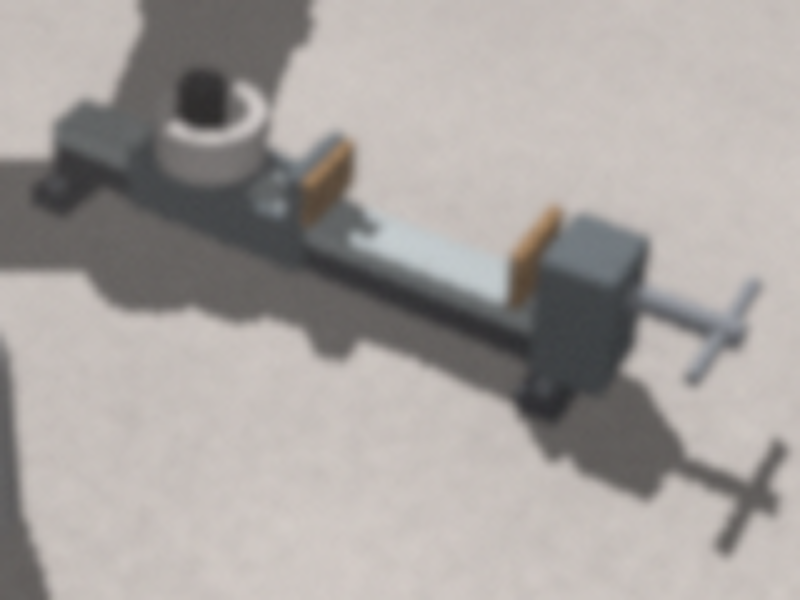

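```bash
python3 - <<'E'
from h import *
c=snap("top","top2",(400,180,490,260),8)
print(ray(c,320,200)[0])
p0=cast(c,306.4,178.6,.042);p1=cast(c,321,186.6,.042);p2=cast(c,348.2,204,.042)
print(p0,p1,p2); d=p0-p2;d/=np.linalg.norm(d);print(d,np.linalg.norm(p0-p1),np.linalg.norm(p1-p2),p2+.05*d,p1-.05*d,p0-.1*d)
print(cast(c,240+469/5-.5,120+358/5-.5,.096))
print(cast(c,240+463/5-.5,120+366/5-.5,.078))
E
```

```text
[0.1947508  0.04547338 1.59085716]
[0.62228398 0.10989084 0.042     ] [0.59837128 0.06403259 0.042     ] [ 0.54644209 -0.02076034  0.042     ]
[0.50203609 0.86484667 0.        ] 0.05171843678692933 0.09943078646156352 [0.57154389 0.02248199 0.042     ] [0.57326947 0.02079025 0.042     ] [0.57208037 0.02340617 0.042     ]
[0.57179994 0.02653184 0.096     ]
[0.57128293 0.02974742 0.078     ]
```

View pics/top2.png

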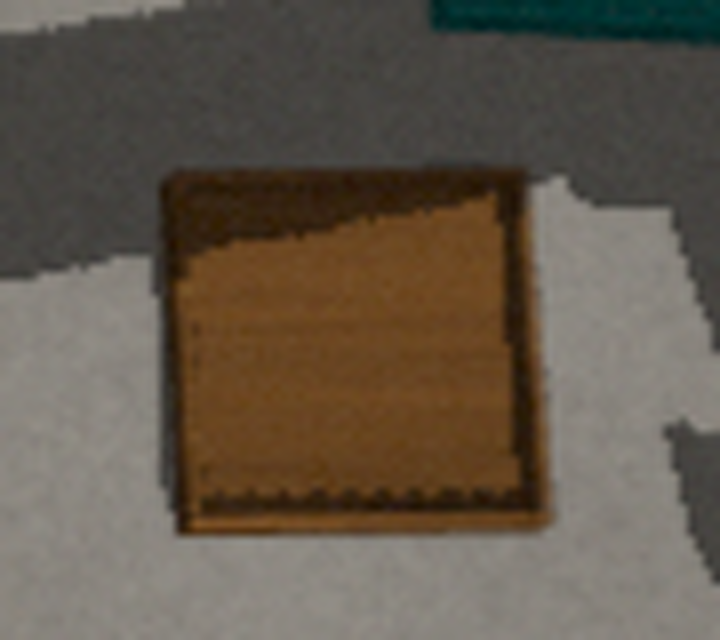

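```bash
cat >> h.py <<'E'
def Q(a): a=np.deg2rad(a); return [0,np.cos(a/2),np.sin(a/2),0]
E
python3 - <<'E'
from h import *
c=camera("top")
P=[cast(c,400+u/8-.5,180+v/8-.5,.022) for u,v in[(166,172),(522,168),(550,525),(180,532)]]
print(np.round(P,4),np.mean(P,0),[np.linalg.norm(P[i]-P[i-1]).round(4) for i in range(4)])
for a in (-30.1,149.9): print(solve_ik([.572,.0265,.2],Q(a)))
print(solve_ik([.486,-.31,.02],Q(-30.1)), solve_ik([.486,-.31,.02],Q(-55)))
move_to([.572,.0265,.20],Q(-30.1))
c=snap("wrist","w1"); print(get_obs()["time_s"],get_obs()["tool_pos"],get_obs()["tcp_rot"],proj(c,[.572,.0265,.2]),proj(c,[.572,.0265,.096]))
E
```

```text
[[ 0.5681 -0.2443  0.022 ]
 [ 0.5744 -0.3822  0.022 ]
 [ 0.4354 -0.3891  0.022 ]
 [ 0.428  -0.2485  0.022 ]] [ 0.50147175 -0.31603384  0.022     ] [np.float64(0.1402), np.float64(0.138), np.float64(0.1392), np.float64(0.1408)]
[ 0.31648721  0.32364192 -0.54082834  1.75187766  0.18324692  1.11639987
 -0.80761996]
[ 0.74023192  0.50379117 -1.15402017  1.74220525  0.48899639  1.22181689
  2.07375915]
[ 0.63853583  0.51540492 -0.18445686  1.89353306  0.13382248  0.74443356
 -0.14643705] [ 0.58328369  0.51229314 -0.11410437  1.8951108   0.08298337  0.73868714
 -0.53762489]
2.8417 [0.5721817  0.02502431 0.1999178 ] [ 2.55570586e-04  9.65390774e-01 -2.60807567e-01  3.39545003e-05] [323.78552909 245.42272714] [323.47247463 194.8571928 ]
```

View pics/w1.png

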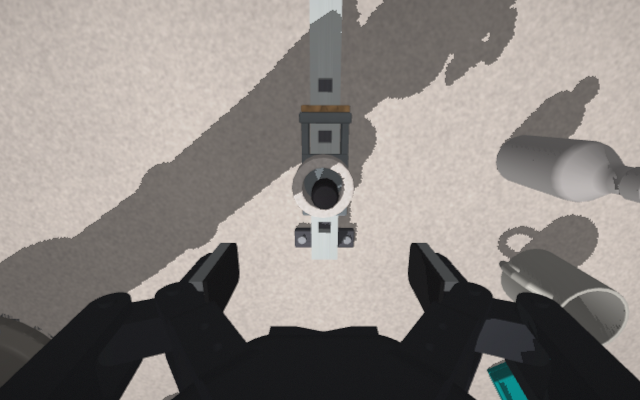

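Wrist view: the clamp stands vertical, with the knob at about (324,193), the roll's ring centred near (323,187), and holes at (325,85), (325,136) and (325,227). I'll refine these with masks.

```bash
python3 - <<'E'
from h import *
c=snap("wrist","w2",(270,60,380,270),2.8)
im=c["img"]; g=cv2.cvtColor(im,cv2.COLOR_RGB2GRAY)
# knob
m=(g<45).astype(np.uint8); m[:160]=0;m[212:]=0;m[:,:300]=0;m[:,350:]=0
for k in cv2.findContours(m,0,2)[0]:
    if cv2.contourArea(k)>100: (x,y),r=cv2.minEnclosingCircle(k);print("knob",x,y,r,cv2.boundingRect(k),cast(c,x,y,.096))
m=(g<80).astype(np.uint8); m[:,:316]=0;m[:,334:]=0
for k in cv2.findContours(m,0,2)[0]:
    x,y,w,h=cv2.boundingRect(k)
    if 50<cv2.contourArea(k)<300: print("hole",x,y,w,h,cast(c,x+w/2-.5,y+h/2-.5,.042))
r=im.astype(int); m=((r[:,:,0]-r[:,:,2]>8)&(g>120)).astype(np.uint8)
print(im[187,297],im[187,350],im[187,280], im[187,370])
E
```

```text
knob 324.46875 193.1015625 15.112037658691406 (312, 178, 27, 31) [0.57356316 0.02764822 0.096     ]
hole 319 131 13 12 [0.59736016 0.06691182 0.042     ]
hole 316 106 18 18 [0.60785915 0.08597146 0.042     ]
hole 319 79 13 13 [0.62228583 0.10977915 0.042     ]
[124 119 116] [221 214 210] [207 197 190] [205 195 187]
```

View pics/w2.png

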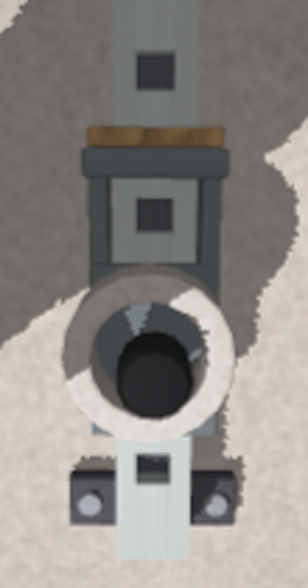

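```bash
python3 - <<'E'
from h import *
c=camera("wrist"); print(ray(c,1,1)[0])
k=cast(c,270+156/2.8-.4,60+381/2.8-.4,.096);r=cast(c,270+149/2.8-.4,60+354/2.8-.4,.078)
print(k,r)
d=np.array([.502,.865]);o=np.array([.5723,.0236]);n=np.array([.865,-.502])
for p in(k,r): print((p[:2]-o)@d,(p[:2]-o)@n)
E
```

```text
[0.60542338 0.085109   0.34189166]
[0.57299136 0.02547425 0.096     ] [0.57333653 0.03052103 0.078     ]
0.001968287998450781 -0.00034284464909103507
0.006507029015023061 -0.002577763314597508
```

```bash
python3 - <<'E'
from h import *
q=Q(-30.1)
move_linear([.5733,.0305,.10],q); move_linear([.5733,.0305,.046],q,v=.08,until_force=8)
o=get_obs();print(o["time_s"],o["tool_pos"],o["contact_force"])
grasp(30)
o=get_obs();print(o["time_s"],o["tool_pos"],o["contact_force"],o["grip_width"])
c=snap("wrist","w3");snap("scene","s3",(240,140,400,260),4)
E
```

```text
4.5833 [0.57362476 0.03065803 0.04615359] [-0.16183633 -0.00653881  0.17052618]
4.95 [0.57394745 0.03058202 0.04675865] [-0.27109697  0.9001525   3.54636024] 0.05761387891976442
```

View pics/w3.png

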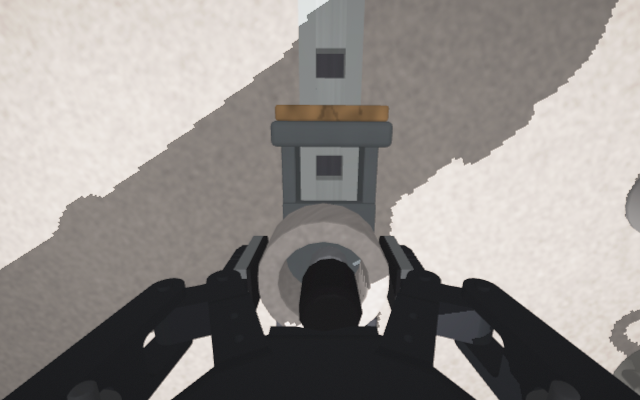

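View pics/s3.png

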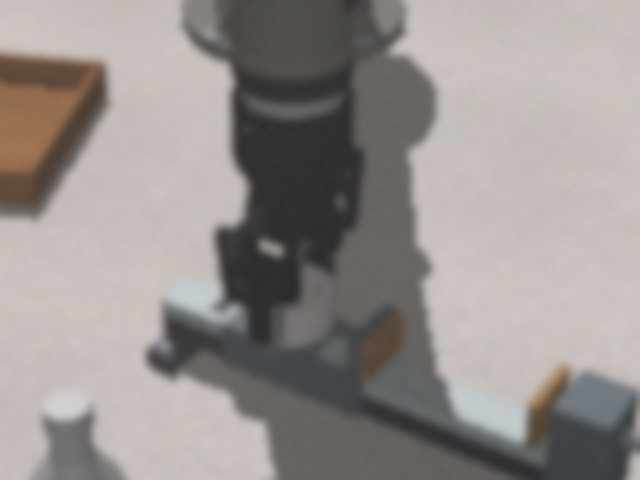

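The roll is between the pads, spanning about columns 258 to 390 and centred at 324. The knob at (330,292) is inside its hole. Lifting now.

```bash
python3 - <<'E'
from h import *
q=Q(-30.1)
move_linear([.5737,.0306,.15],q,v=.1)
o=get_obs();print(o["time_s"],o["tool_pos"],o["contact_force"],o["grip_width"])
c=snap("wrist","w4");snap("scene","s4",(240,140,400,260),4)
E
```

```text
6.2417 [0.573066   0.03048506 0.1491693 ] [ 0.24572381  0.80665348 -0.26608452] 0.058014405543845064
```

View pics/w4.png

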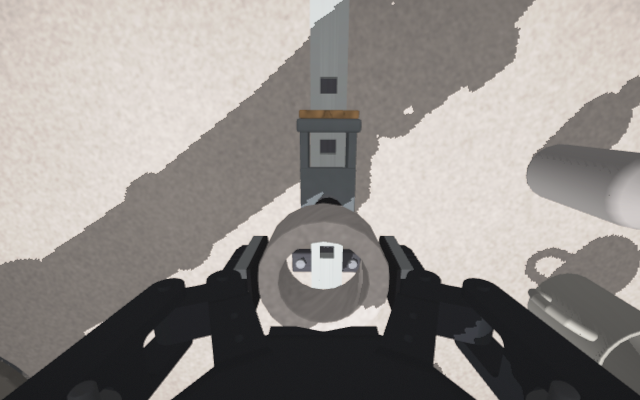

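View pics/s4.png

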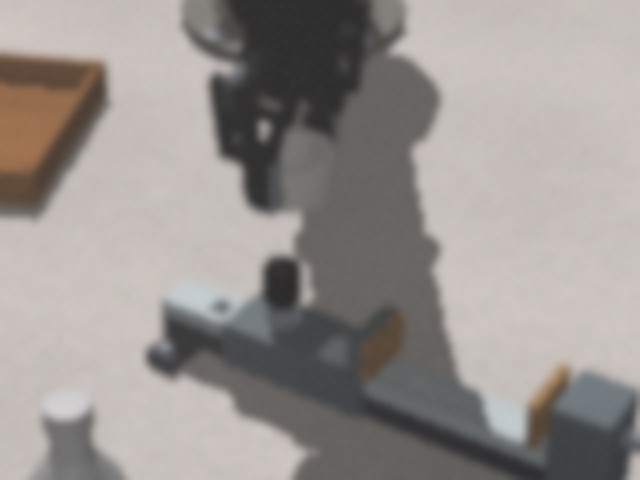

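The roll is off and level in the grip, and the knob stands clear. On to the tray.

```bash
python3 - <<'E'
from h import *
q=Q(-47)
move_to([.5015,-.316,.15],q)
move_linear([.5015,-.316,.03],q,v=.12)
o=get_obs();print(o["time_s"],o["tool_pos"],o["contact_force"],o["grip_width"])
print(move_linear([.5015,-.316,-.001],q,v=.03,until_force=3))
o=get_obs();print(o["time_s"],o["tool_pos"],o["contact_force"],o["grip_width"])
c=snap("wrist","w5");snap("scene","s5",(100,140,260,260),4)
E
```

```text
8.825 [ 0.50225404 -0.31634447  0.03082776] [ 0.2852531  -0.79120597 -0.32879997] 0.05780898636817067
True
9.6667 [ 0.50111293 -0.31577672  0.00268303] [-2.03845845 -0.14952407  5.2788702 ] 0.05788433692650001
```

View pics/w5.png

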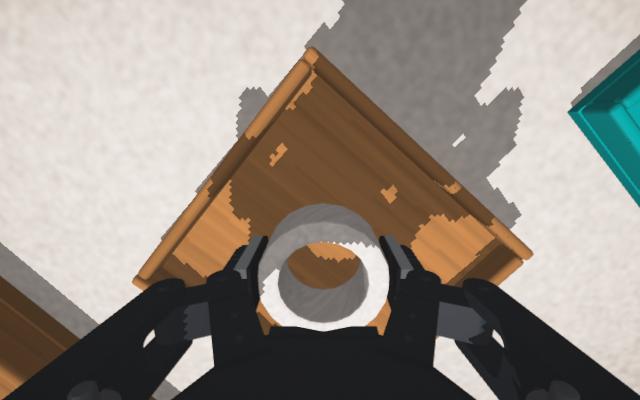

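View pics/s5.png

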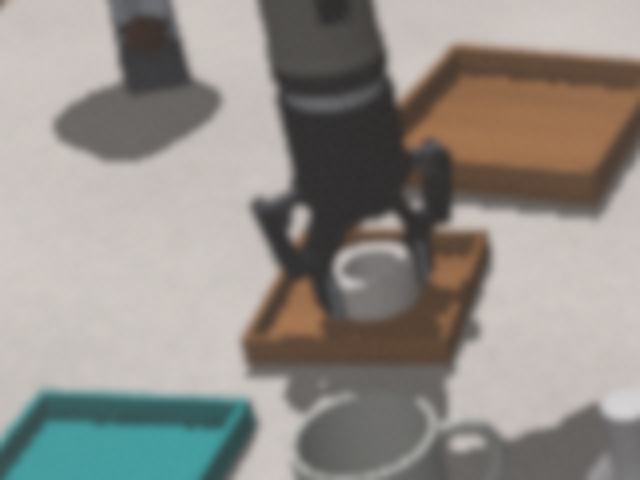

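Contact came at TCP z 2.7 mm. That matches the roll resting on the 6 mm floor, and both views show it in the middle of the tray. I'll release it, look, and return to the clamp.

```bash
python3 - <<'E'
from h import *
let_go()
move_linear([.5015,-.316,.16],Q(-47),v=.12)
c=snap("wrist","w6")
move_to([.573,.0255,.18],Q(-30.1)); pause(.2)
o=get_obs();print(o["time_s"],o["tool_pos"],o["contact_force"],o["grip_width"])
c=snap("wrist","w7");snap("scene","s7",(150,160,350,300),4); np.save("w7.npy",c,allow_pickle=True)
t=snap("top","t7",(410,180,490,260),6)
E
```

```text
13.1917 [0.57307829 0.02368688 0.17978594] [0.4109456  0.92514379 0.24594616] 0.08535961984061986
```

View pics/w7.png

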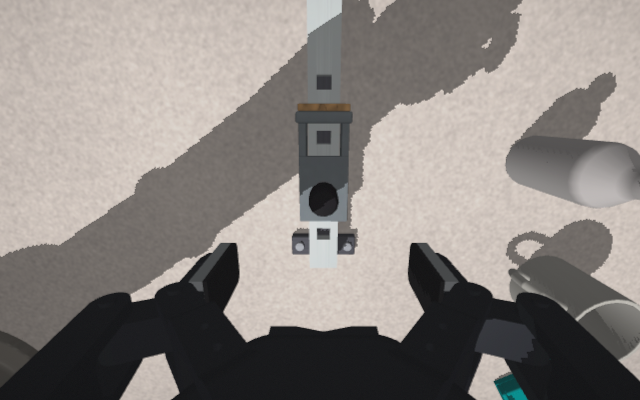

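View pics/s7.png

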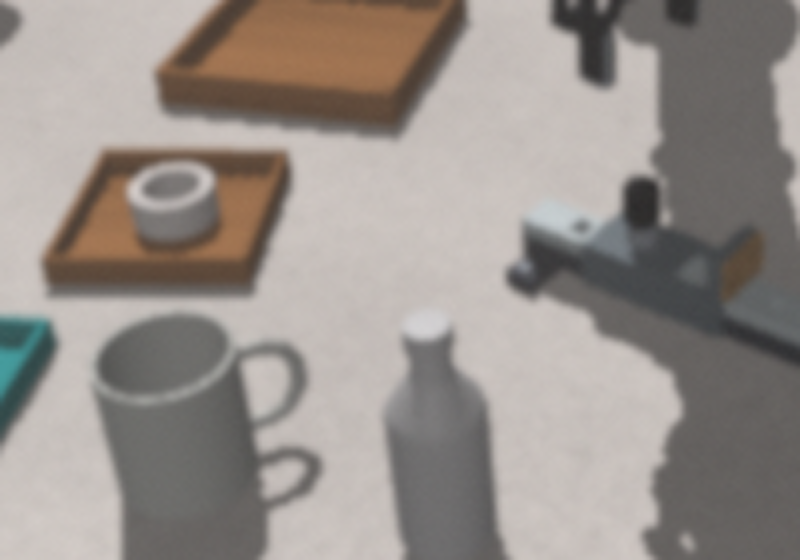

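View pics/t7.png

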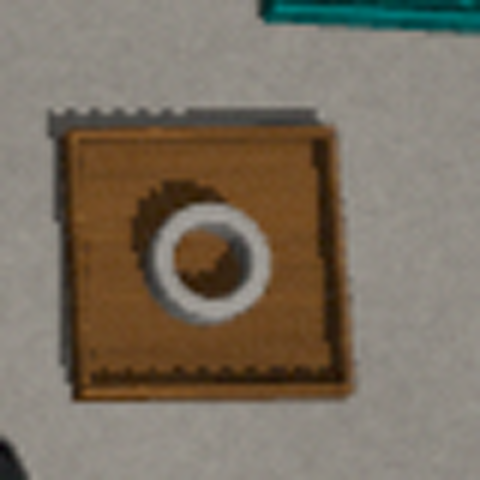

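The roll lies flat in the tray, at (212,262) in the top crop. The knob is free at about (323,200) in the wrist view.

```bash
python3 - <<'E'
from h import *
c=np.load("w7.npy",allow_pickle=True).item()
g=cv2.cvtColor(c["img"],cv2.COLOR_RGB2GRAY)
m=(g<45).astype(np.uint8); m[:170]=0;m[225:]=0;m[:,:300]=0;m[:,350:]=0
k=max(cv2.findContours(m,0,2)[0],key=cv2.contourArea);x,y,w,h=cv2.boundingRect(k);print(x,y,w,h)
p=cast(c,x+w/2-.5,y+h-w/2-.5,.096);print(p)
d=np.array([.502,.865]);o=np.array([.5723,.0236]);n=np.array([.865,-.502])
print((p[:2]-o)@d,(p[:2]-o)@n)
m=(g<80).astype(np.uint8); m[:,:314]=0;m[:,332:]=0
for k in cv2.findContours(m,0,2)[0]:
    x,y,w,h=cv2.boundingRect(k)
    if 50<cv2.contourArea(k)<250: print("hole",x,y,w,h,cast(c,x+w/2-.5,y+h/2-.5,.042))
E
```

```text
309 182 29 34
[0.57262143 0.02580243 0.096     ]
0.0020664564001701092 -0.0008275862289458777
hole 317 229 12 7 [ 0.54687195 -0.01716112  0.042     ]
hole 317 131 14 13 [0.59731522 0.06710752 0.042     ]
hole 314 104 18 19 [0.60765955 0.08668013 0.042     ]
hole 317 75 14 15 [0.62217737 0.1096714  0.042     ]
```

```bash
python3 - <<'E'
from h import *
q=Q(-30.1)
move_linear([.5727,.0256,.10],q,v=.15); print(move_linear([.5727,.0256,.061],q,v=.08,until_force=8))
pause(.15)
o=get_obs();print(o["time_s"],o["tool_pos"],o["contact_force"])
grasp(60); pause(.15)
o=get_obs();print(o["time_s"],o["tool_pos"],o["contact_force"],o["grip_width"])
c=snap("wrist","w8");snap("scene","s8",(240,140,400,260),4)
E
```

```text
False
14.8083 [0.57317614 0.02570689 0.06146979] [-0.39518305  0.46583581  1.24681001]
15.55 [0.57372447 0.02508195 0.06148499] [ 2.91018174 -2.18162748  2.46455019] 0.024368095784153363
```

View pics/w8.png

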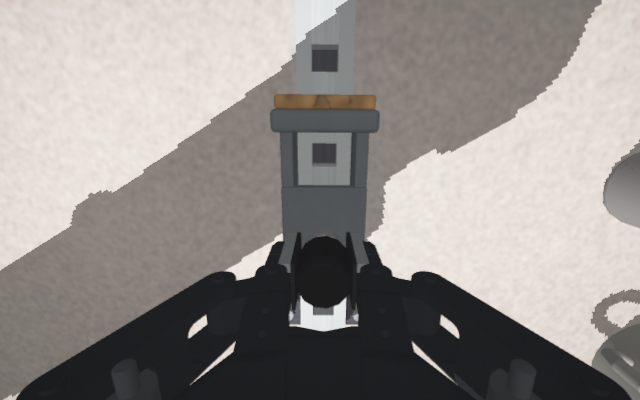

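View pics/s8.png

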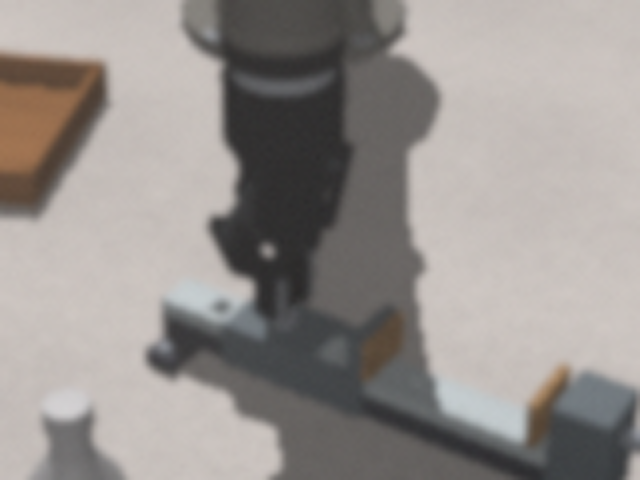

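The knob is centred between the pads at (323,272). Now I'll pull it up.

```bash
python3 - <<'E'
from h import *
q=Q(-30.1)
b=np.array([.5739,.0250])
print(move_linear([*b,.0758],q,v=.03,until_force=25)); pause(.2)
o=get_obs();print(o["time_s"],o["tool_pos"],o["contact_force"],o["grip_width"])
c=snap("wrist","w9")
E
```

```text
False
16.4917 [0.57360456 0.02503767 0.07495124] [ 5.42420629 -1.48619872 -7.81028903] 0.024197665189060122
```

View pics/w9.png

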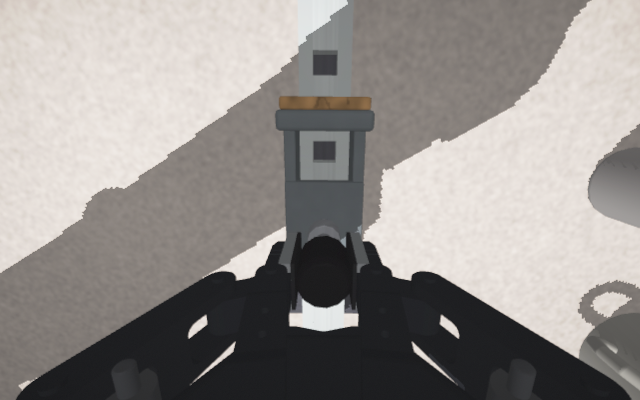

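The tool rose 13.5 mm at 7.8 N, which fits the spring, and the collar now shows under the knob. Sliding next.

```bash
python3 - <<'E'
from h import *
q=Q(-30.1)
d=np.array([.502,.865]);n=np.array([.865,-.502])
b=np.array([.5739,.0250])+.0005*n+.0483*d
print(move_linear([*b,.0758],q,v=.05,until_force=25)); pause(.3)
o=get_obs();print(o["time_s"],o["tool_pos"],o["contact_force"],o["grip_width"])
dp=o["tool_pos"][:2]-np.array([.57360,.02504]); print(dp@d,dp@n)
c=snap("wrist","w10");t=snap("top","t10",(240,120,400,240),5)
E
```

```text
False
17.9583 [0.59697739 0.06475026 0.07467721] [ 2.41830788 -4.36393075 -6.71644218] 0.02421387463786154
0.04608482221121935 0.0002868928013655264
```

View pics/w10.png

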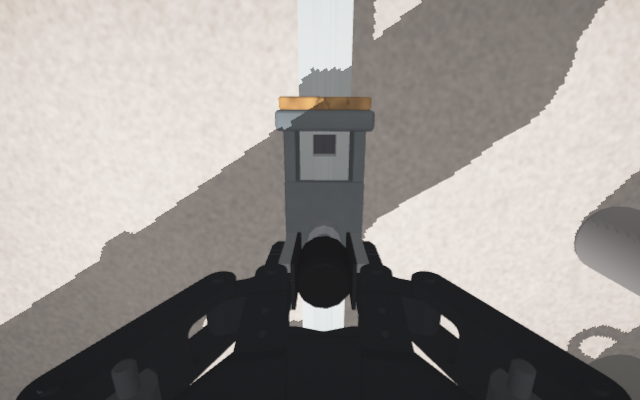

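The tool moved only 46.1 mm because friction leaves some lag. The picture agrees: the next hole is at row 144, against 151 before. I'll add the missing distance and then let the pin down.

```bash
python3 - <<'E'
from h import *
q=Q(-30.1)
d=np.array([.502,.865]);n=np.array([.865,-.502])
b=np.array([.5739,.0250])+.0005*n+.0509*d
print(move_linear([*b,.0758],q,v=.02,until_force=25)); pause(.3)
def rep():
    o=get_obs();dp=o["tool_pos"][:2]-np.array([.57360,.02504]);f=o["contact_force"]; print(round(o["time_s"],2),"z",o["tool_pos"][2].round(4),"d,n",(dp@d).round(4),(dp@n).round(4),"F d,n,z",(f[:2]@d).round(1),(f[:2]@n).round(1),f[2].round(1),o["grip_width"].round(4))
rep()
c=snap("wrist","w11")
for z in (.070,.066,.063,.061):
    r=move_linear([*b,z],q,v=.03,until_force=12);pause(.15);print(z,r);rep()
    if r: break
c=snap("wrist","w12")
E
```

```text
FalseTraceback (most recent call last):
  File "<stdin>", line 8, in <module>
  File "<stdin>", line 7, in rep
AttributeError: 'float' object has no attribute 'round'
```

```bash
cat >> h.py <<'E'
d=np.array([.502,.865]);n=np.array([.865,-.502]);q=Q(-30.1)
B=np.array([.5739,.0250])+.0005*n
def rep():
    o=get_obs();dp=o["tool_pos"][:2]-np.array([.57360,.02504]);f=o["contact_force"]; print("t %.2f z %.4f d %.4f n %.4f F d %.1f n %.1f z %.1f w %.4f"%(o["time_s"],o["tool_pos"][2],dp@d,dp@n,f[:2]@d,f[:2]@n,f[2],o["grip_width"]))
E
python3 - <<'E'
from h import *
b=B+.0509*d
rep()
c=snap("wrist","w11")
for z in (.070,.066,.063,.061):
    r=move_linear([*b,z],q,v=.03,until_force=12);pause(.15);print(z,r);rep()
    if r: break
c=snap("wrist","w12")
E
```

```text
t 18.64 z 0.0755 d 0.0506 n 0.0004 F d -3.2 n 3.5 z -6.8 w 0.0238
0.07 False
t 19.18 z 0.0701 d 0.0514 n 0.0004 F d -2.0 n 2.2 z -6.1 w 0.0240
0.066 False
t 19.62 z 0.0661 d 0.0515 n 0.0005 F d -1.5 n 1.4 z -4.6 w 0.0239
0.063 False
t 20.02 z 0.0631 d 0.0514 n 0.0005 F d -0.4 n 0.0 z -4.5 w 0.0241
0.061 False
t 20.42 z 0.0615 d 0.0515 n 0.0006 F d -2.0 n -2.5 z 2.2 w 0.0243
```

View pics/w12.png

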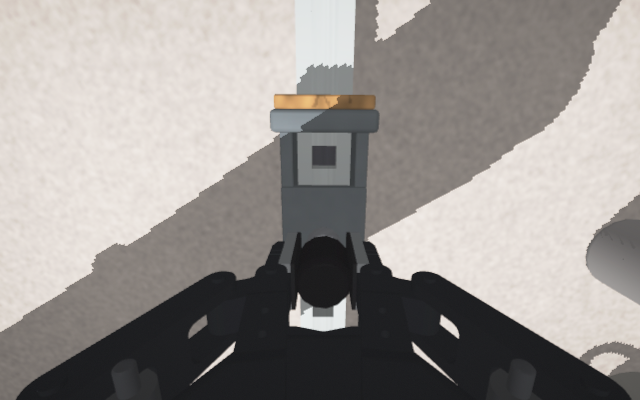

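The tool is at z 61.5 mm with +2 N, the same as when the knob was first gripped. The spring was still pulling down (-4.5 N) at 63 mm, so the pin isn't riding on the bar. I'll press lightly and nudge the tail to test the lock.

```bash
python3 - <<'E'
from h import *
for s,z in ((.0509,.0600),(.0479,.0600),(.0529,.0600),(.0502,.0603)):
    r=move_linear([*(B+s*d),z],q,v=.03,until_force=20);pause(.25);print(s,z,r);rep()
c=snap("wrist","w13");snap("scene","s13",(150,140,450,300),2.6);snap("top","t13")
E
```

```text
0.0509 0.06 False
t 20.97 z 0.0614 d 0.0517 n 0.0006 F d -2.8 n -3.2 z 8.9 w 0.0239
0.0479 0.06 False
t 21.47 z 0.0615 d 0.0504 n 0.0006 F d 1.3 n -2.9 z 6.6 w 0.0243
0.0529 0.06 False
t 22.03 z 0.0614 d 0.0519 n 0.0007 F d -5.9 n -4.6 z 12.3 w 0.0241
0.0502 0.0603 False
t 22.53 z 0.0615 d 0.0515 n 0.0007 F d -0.9 n -4.4 z 7.7 w 0.0241
```

View pics/w13.png

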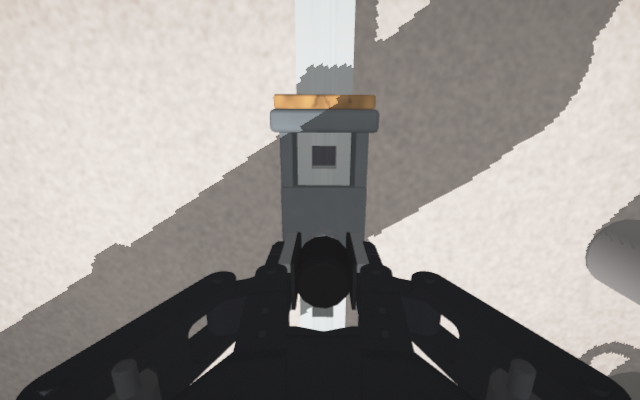

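View pics/s13.png

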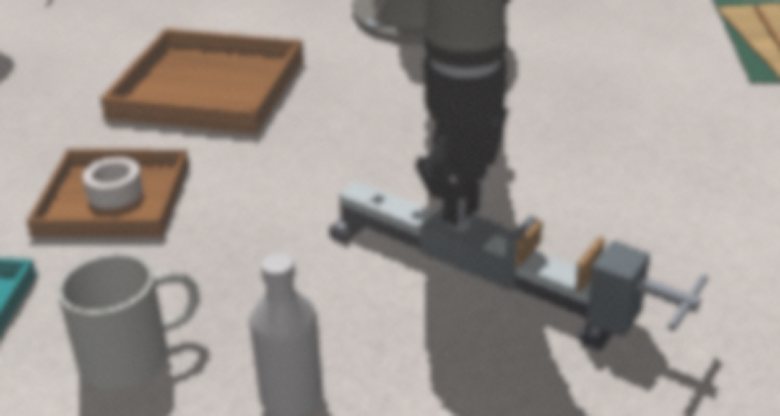

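View pics/t13.png

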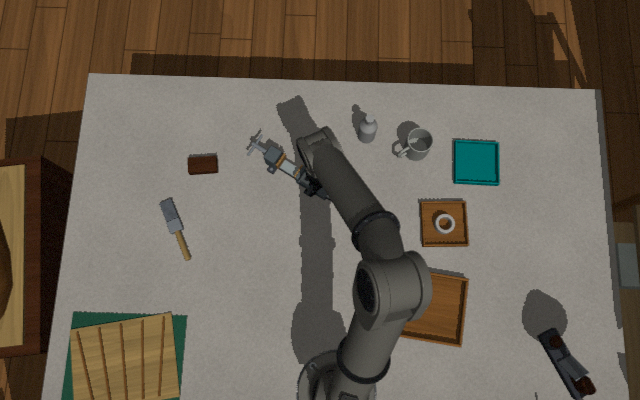

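The views show the roll in the tray, the start hole now open behind the tail, and the bottle, mug, offcut and brush where they were. The plunger won't go lower and the tail resists nudges both ways, so I'm handing in.

```bash
python3 - <<'E'
from h import *
rep(); close_job()
E
```

```text
t 22.68 z 0.0614 d 0.0515 n 0.0006 F d -0.4 n -2.7 z 8.8 w 0.0246
the job is handed in; nothing more can be done
```

I lifted the roll of tape off the knob and laid it flat near the middle of the smaller brown tray. I then pulled the knob up 13.5 mm, slid the tail one hole towards the fixed head and let the pin down. The job was handed in at 22.7 s with the knob still gripped at 60 N and pressed down lightly, at about 8 N.

**Pin home:** The knob is back at its first grip height (TCP at 61.4 mm against 61.5 mm) and goes no lower when pressed. Nudging the tail moved it only about 1.5 mm, so it is locked. The start hole is now visible behind the tail.

**Other objects:** In the last top and scene pictures the bottle, mug, offcut and brush looked unmoved.

**Disagreements:**
- The first slide fell short, 46.1 mm instead of the 48.3 mm commanded, so I made a small second move.
- The tool's net travel read 51.5 mm, against the nominal 50 mm. I put that down to play in the hole and the arm flexing. It does not fit my camera estimate that the tail started 2 mm towards the head, which would mean about 48 mm of travel.

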